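Charge the bead mill with grinding balls

TASK

Charge the bead mill with its grinding balls: draw the spring clip out of the cover's locking bar and lay it in the white parts tray, slide the cover fully open, then use the scoop to bring all the balls from the trough into the chamber, in as many scoopfuls as it takes and without touching a ball with the gripper. Finally stand the scoop upright on the worktop and slide the cover fully shut again, leaving the clip in the tray; do not disturb the petri dish, the forceps or the white bottle.

Things in the scene. Friction and masses are not known exactly. Their poses are not given: they have to be found in the camera images.
- mill: White benchtop bead mill, fixed, x -61..61, y -110..130, z 0..80 mm; origin on the worktop. y > -6 mm is solid motor housing; x -49..49, y -104..-6 mm is the chamber, open on top (rim z 80, inner floor z 24 mm) when the cover is slid away. Rails 5 mm wide at x +-58.5 mm rise to z 90 mm. A steel staple at y -119..-110 mm, 34 mm wide in x, top z 114 mm, guides the cover's locking bar.
- chamber_in (a point): Centre of the chamber's inner floor (mill x 0, y -55, z 24 mm), axes as the mill's; the rim is 56 mm above it, walls 49 mm to each side.
- cover (a joint): Flat cover over the chamber, top z 86 mm: travel in m, 0 shut, 0.13 fully open, sliding to the mill's +y over the housing; stays put, 1.5 N friction; locked within 5 mm while the clip is in. It carries an 18 mm square bar along y, z 87..105 mm, y -142..-85 mm when shut (y -12 mm and up when open), cross-drilled along x at y -124, z 95 mm: hole 8 x 7 mm.
- cover_grip (a point): Point to hold on the cover's black upright pull, 14 mm in the mill's x, 32 mm along the mill's y, top 2 mm above this point, cover surface 26 mm below it; moves with the cover. Axes as the mill's.
- clip: Steel spring clip (R-clip) of 5 mm wire, rigid, 84 mm long, lying in its own x-z plane (upright as fitted). Origin on the straight leg at the bar's middle; leg along x, -33..30 mm; the other leg passes over the bar, 15..20 mm higher; loop at -x. As fitted its axes are the mill's: it is drawn out along -x (towards the robot), free after 45 mm; loose fit, no catch. Set down, it falls on its side.
- clip_loop (a point): Centre of the clip's finger loop, 31 mm outside diameter, in the clip's x-z plane, 38 mm to -x and 12 mm above the straight leg; 5 mm thick along y.
- parts_tray: Shallow white plastic tray, fixed, 120 (x) x 90 (y) x 16 mm high, walls and floor 3 mm. Origin under its centre. It and the scoop stand left of the water bath, which is about 0.22 m high with the key on it; mill and trough stand right of it.
- trough: Open steel trough holding the grinding balls, fixed, x -83..94 mm, y +-31 mm, 45 mm high, walls upright; origin on the worktop. Inside: x -80..91 mm, y +-28 mm, level floor at z 3 mm. The far (+x) wall is only 21 mm high. The -x end faces the robot and the balls lie towards it, where they rest until pushed.
- scoop: Hand scoop, loose, 0.15 kg: steel pan 46 (x) x 50 (y) x 30 mm, 2 mm sheet, open on top and at its mouth (-x); its sides start 8 mm behind the lip. Origin on the pan's underside; lip at x -20 mm, back wall's outside at x 26 mm. A black upright handle, 22 (x) x 16 (y) mm, stands over the back wall at x 25 mm, z 26..106 mm. Holds about 4 balls.
- scoop_grip (a point): Point on the scoop's handle to hold, at scoop x 25, y 0, z 75 mm; axes as the scoop's. The handle is 16 mm thick along y.
- petri_dish: Glass petri dish, 88 mm across, 14 mm high, loose on the worktop near the trough; a bystander.
- reagent_bottle: White plastic bottle, 81 mm across, 216 mm high, loose, standing behind the water bath; a bystander.
- forceps: Steel forceps, 117 x 16 x 8 mm, loose, lying right of the trough; a bystander.
- ball0: White ceramic grinding ball, 20 mm diameter, 16 g, polished, rolls easily when pushed; origin at its centre. May be absent (None).
- ball1: White ceramic grinding ball, 20 mm diameter, 16 g, polished, rolls easily when pushed; origin at its centre. May be absent (None).
- ball2: White ceramic grinding ball, 20 mm diameter, 16 g, polished, rolls easily when pushed; origin at its centre. May be absent (None).
- ball3: White ceramic grinding ball, 20 mm diameter, 16 g, polished, rolls easily when pushed; origin at its centre. May be absent (None).
- ball4: White ceramic grinding ball, 20 mm diameter, 16 g, polished, rolls easily when pushed; origin at its centre. May be absent (None).
- ball5: White ceramic grinding ball, 20 mm diameter, 16 g, polished, rolls easily when pushed; origin at its centre. May be absent (None).
- ball6: White ceramic grinding ball, 20 mm diameter, 16 g, polished, rolls easily when pushed; origin at its centre. May be absent (None).
- ball7: White ceramic grinding ball, 20 mm diameter, 16 g, polished, rolls easily when pushed; origin at its centre. May be absent (None).

How it is judged (in metres and radians):
On the way, in this order (a step that is already met when the one before it is completed fails the run):
1. the clip has been drawn and lies released in the parts tray (x of clip in the frame of parts_tray between -0.06 and 0.06 m and y of clip in the frame of parts_tray between -0.045 and 0.045 m and z of clip in the frame of parts_tray below 0.035 m and linear speed of clip below 0.05 m/s and contact force between the fingers and clip below 0.1 N), for 0.2 s.
2. the cover is fully open (value of joint cover above 0.118 m), for 0.2 s.
3. every ball is in the chamber (x of ball0 in the frame of chamber_in between -0.05 and 0.05 m and y of ball0 in the frame of chamber_in between -0.05 and 0.05 m and z of each of ball0, ball1, ball2, ball3, ball4, ball5, ball6, ball7 in the frame of chamber_in below 0.05 m and x of ball1 in the frame of chamber_in between -0.05 and 0.05 m and y of ball1 in the frame of chamber_in between -0.05 and 0.05 m and x of ball2 in the frame of chamber_in between -0.05 and 0.05 m and y of ball2 in the frame of chamber_in between -0.05 and 0.05 m and x of ball3 in the frame of chamber_in between -0.05 and 0.05 m and y of ball3 in the frame of chamber_in between -0.05 and 0.05 m and x of ball4 in the frame of chamber_in between -0.05 and 0.05 m and y of ball4 in the frame of chamber_in between -0.05 and 0.05 m and x of ball5 in the frame of chamber_in between -0.05 and 0.05 m and y of ball5 in the frame of chamber_in between -0.05 and 0.05 m and x of ball6 in the frame of chamber_in between -0.05 and 0.05 m and y of ball6 in the frame of chamber_in between -0.05 and 0.05 m and x of ball7 in the frame of chamber_in between -0.05 and 0.05 m and y of ball7 in the frame of chamber_in between -0.05 and 0.05 m), for 0.2 s.
4. the cover is fully shut, all balls inside (all of step 3 and value of joint cover below 0.006 m), for 0.2 s.
At the end, for the whole second after the job is handed in: Every ball lies in the chamber below its rim; the cover is shut to within 6 mm; the clip lies released and at rest in the parts tray; the scoop stands released and at rest directly on the worktop (not in the trough or tray), upright within 7 degrees (all of step 1 and all of step 4 and height (world z) of scoop between -0.005 and 0.0025 m and angle between scoop's own z axis and vertical below 0.12 rad and linear speed of scoop below 0.03 m/s and contact force between the fingers and scoop below 0.1 N); the robot touches nothing.
It fails at once if a ball is touched by the gripper's fingers or the arm (contact force between any of the fingers, the arm and ball0 above 0.3 N or contact force between any of the fingers, the arm and ball1 above 0.3 N or contact force between any of the fingers, the arm and ball2 above 0.3 N or contact force between any of the fingers, the arm and ball3 above 0.3 N or contact force between any of the fingers, the arm and ball4 above 0.3 N or contact force between any of the fingers, the arm and ball5 above 0.3 N or contact force between any of the fingers, the arm and ball6 above 0.3 N or contact force between any of the fingers, the arm and ball7 above 0.3 N).
It fails at once if a bystander (petri dish, forceps, white bottle) is moved more than 25 mm (distance of any of petri_dish, reagent_bottle, forceps from where it was at the start of the episode above 0.025 m).
Of ball0, ball1, ball2, ball3, ball4, ball5, ball6, ball7 only 5 to 8 are there at a start; the rules pass over those that are not, and their reading is None.
At some moment in a run one of scoop may be knocked a few centimetres aside while the robot is not near it.
It also fails if it takes over 210 s, if anything falls off the work surface, if the arm or the gripper's body presses on something with over 40 N, if the wrist force passes 120 N, or if a joint passes its speed limit or range.

ROBOT

A 6-joint arm with a two-finger parallel gripper is mounted at the origin on a cart in front of the work surface, level with it; the furniture and walls round the work are solid. World frame = base frame: x ahead of the robot, y to its left, z up, the work surface at z = 0. Lengths are in mm, angles in rad, forces in N, time in s.
With the tool pointing down it reaches from about 350 to 975 mm from the base axis. Payload 17.4 kg.
Tool frame: the origin (TCP) lies midway between the tips of the shut fingers; the grasp point (between the pads) lies 19 mm behind it (ctrl.grip_depth is the distance from the TCP to the grasp point, in mm); z points along the fingers, y is the line along which they close (so a half turn about z gives the same grasp; the last joint's range is limited). The gripper opens to 85 mm and grips with 20 to 120 N. Pads are 22 mm wide; open, the fingers measure 114 mm over their backs; the gripper's body (76 mm by 85 mm) begins 54 mm behind the grasp point. The pads swing forward as they close: fully open they stand 13 mm farther back than shut.
Start: joints at [1.074, 0.116, 1.442, -0, 1.584, -0.038], TCP at [298.947, 605.197, 231.303] pointing down, gripper open.
Joint ranges: [-2.83, 2.83], [-0.83, 2.19], [0.07, 2.5], [-1.14, 4.28], [0.01, 3], [-2.97, 2.97]. Speed limits (rad/s): [1.89, 1.89, 2.22, 3.14, 3.14, 3.14].

INTERFACE

Orientations are given as a unit quaternion [x, y, z, w].
In Python, from rig import ctrl, fingers, planner, status, optics gives the robot as it stands. Calls block until the motion is done:
- ctrl.move_pose(position, orientation): joint-space move of the TCP to a pose.
- ctrl.servo_line(position, rot=None, vel=150, force_limit=None): straight line of the TCP; rot=None keeps the orientation; vel is the mean speed in mm/s. With force_limit (N) it stops when the force on the tool has changed by that much, and returns True; else False.
- ctrl.move_j(angles): joint-space move.
- fingers.release() and fingers.grab(grip_force=None): open the fingers fully, or close them until they stop; grip_force is the grip in N (None keeps the last).
- ctrl.hold(seconds).
- planner.solve_ik(position, orientation): joint angles nearest the present ones, or None.
- status.get_state(): the state.
- optics.snapshot(name): name is "side" or "top"; returns a dict with "pixels" (400x640x3 uint8, red, green, blue), "z_map" (400x640 float32, mm along the optical axis (not along the pixel's ray), 0 where there is no reading), "fovy" (degrees; the focal length in pixels is half the picture's height over the tangent of half this angle, whatever the lens; pixels are square), "cx", "cy" (the principal point, pixels), "xyz" and "attitude" of the camera in the world. Camera axes: x right, y down, z forward; pixel columns grow to the right and rows downward; lengths in mm; the calibration is good to about 2 mm. A picture is of the moment at which its call begins.
A pose or a line that the arm cannot do raises ctrl.Unreachable and nothing moves.
- ctrl.finish_job(): hands the job in; it is judged then, once.
The state is a dict: "time": time; "joint_pos": joint angles; "joint_velocities": joint speeds; "tau": joint torques, N m; "tool_pos": TCP position; "tcp_rot": TCP orientation; "wrist_force": force on the tool from outside, world axes, zero at the start; "wrist_torque": the same for the moment, N m; "grip_width": finger opening in mm; "grasp_force": force on a finger pad.
Only numpy, scipy, OpenCV 4.12 (cv2) and the standard library are available. Lean on these libraries where they do the work, as an engineer would, in place of code of your own. Each camera call takes 0.05 s, during which the arm holds its last target. There are 200 camera calls.

## Working session

There is one attempt and no reset: what is moved stays moved. The work goes in short steps, each a Python script; the robot and the scene stay as the last script left them, time stands still between calls to the robot, and variables do not carry over. Pictures are saved under pics/ and viewed, at most 14 in all, crops included, and the job is handed in when it is done.

```bash
ls; mkdir -p pics; python3 - <<'E'
from rig import ctrl, fingers, planner, status, optics
import cv2,numpy as np
for n in("side","top"):
    s=optics.snapshot(n); cv2.imwrite(f"pics/{n}0.png",cv2.cvtColor(s["pixels"],cv2.COLOR_RGB2BGR))
    print(n,s["fovy"],s["cx"],s["cy"],s["xyz"],s["attitude"],(s["z_map"]>0).mean())
    np.savez(f"{n}0.npz",**s)
s=status.get_state();print(s["tcp_rot"],s["time"],ctrl.grip_depth)
E
```

```text
pics
side 55.627844260189036 321.7330310537157 203.50871834973015 [ -102.64283624 -1104.8192755    746.872804  ] [ 0.83389119 -0.20281637  0.12827923 -0.4970266 ] 0.9959453125
top 50.11812264050994 322.3393048723278 199.79566153919495 [ 327.51062653  -47.9837964  1318.21679217] [-0.70131793  0.71017466 -0.03761018  0.04889372] 0.99609375
[ 2.27384285e-01  9.73804965e-01 -5.07231671e-04 -1.38343957e-04] 0.1 18.700000000000003
```

View pics/side0.png

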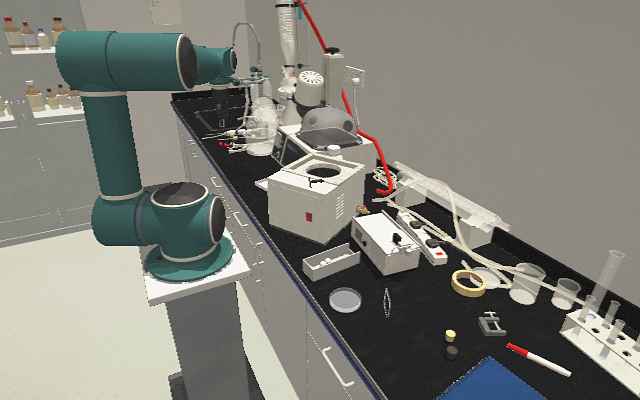

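View pics/top0.png

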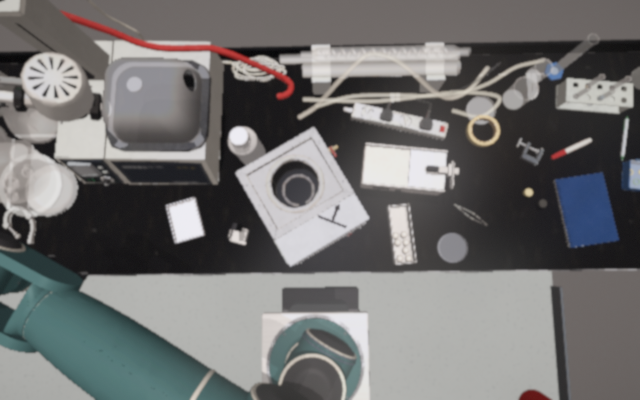

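```bash
cat > h.py <<'E'
import numpy as np, cv2
from scipy.spatial.transform import Rotation as R
from rig import ctrl, fingers, planner, status, optics
def cloud(s):
    f=200/np.tan(np.radians(float(s["fovy"]))/2)
    v,u=np.mgrid[:400,:640]; z=s["z_map"]
    p=np.stack([(u-s["cx"])/f*z,(v-s["cy"])/f*z,z],-1)
    return p@R.from_quat(s["attitude"]).as_matrix().T+s["xyz"]
def plane(s,uv,h):
    f=200/np.tan(np.radians(float(s["fovy"]))/2)
    uv=np.atleast_2d(uv).astype(float)
    d=np.c_[(uv[:,0]-s["cx"])/f,(uv[:,1]-s["cy"])/f,np.ones(len(uv))]@R.from_quat(s["attitude"]).as_matrix().T
    o=np.array(s["xyz"]); return o+d*((h-o[2])/d[:,2])[:,None]
def proj(s,p):
    f=200/np.tan(np.radians(float(s["fovy"]))/2)
    q=(np.atleast_2d(p)-s["xyz"])@R.from_quat(s["attitude"]).as_matrix()
    return q[:,:2]/q[:,2:]*f+[float(s["cx"]),float(s["cy"])]
def rect(pts):  # min-area rectangle of xy points
    return cv2.minAreaRect(np.asarray(pts,np.float32)[:,:2])
def save(s,name,box,k):
    x0,y0,x1,y1=box; c=cv2.cvtColor(s["pixels"],cv2.COLOR_RGB2BGR)[y0:y1,x0:x1]
    cv2.imwrite(name,cv2.resize(c,None,fx=k,fy=k,interpolation=cv2.INTER_CUBIC))
E
python3 - <<'E'
from h import *
s=np.load("top0.npz"); save(s,"pics/topc.png",(350,130,490,270),4)
t=np.load("side0.npz"); save(t,"pics/sidec.png",(290,200,450,320),5)
P=cloud(s)
def comp(box,lo,hi):
    x0,y0,x1,y1=box; q=P[y0:y1,x0:x1]; m=((q[...,2]>lo)&(q[...,2]<hi)).astype(np.uint8)
    n,l,st,c=cv2.connectedComponentsWithStats(m)
    for i in range(1,n):
        if st[i,4]>12:
            a=q[l==i]; print(box,lo,hi,st[i],rect(a),a[:,2].min().round(1),a[:,2].max().round(1),np.median(a,0).round(1))
print("bench",np.median(P[245:260,280:380,2]))
print("tray");comp((160,190,210,250),8,25)
print("scoop");comp((220,215,260,255),8,200)
print("mill");comp((350,130,475,200),70,89);comp((350,130,475,200),89,200)
print("trough");comp((380,195,425,275),30,60); 
print("petri");comp((430,225,475,270),5,30); print('forc');comp((450,200,490,230),4,30)
print("bath");comp((230,120,380,270),100,300)
E
```

```text
bench 1.660822751173555
trayTraceback (most recent call last):
  File "<stdin>", line 12, in <module>
  File "<stdin>", line 10, in comp
  File "h.py", line 19, in rect
    return cv2.minAreaRect(np.asarray(pts,np.float32)[:,:2])
           ~~~~~~~~~~~~~~~^^^^^^^^^^^^^^^^^^^^^^^^^^^^^^^^^^
cv2.error: OpenCV(4.12.0) /io/opencv/modules/imgproc/src/convhull.cpp:143: error: (-215:Assertion failed) total >= 0 && (depth == CV_32F || depth == CV_32S) in function 'convexHull'
```

View pics/topc.png

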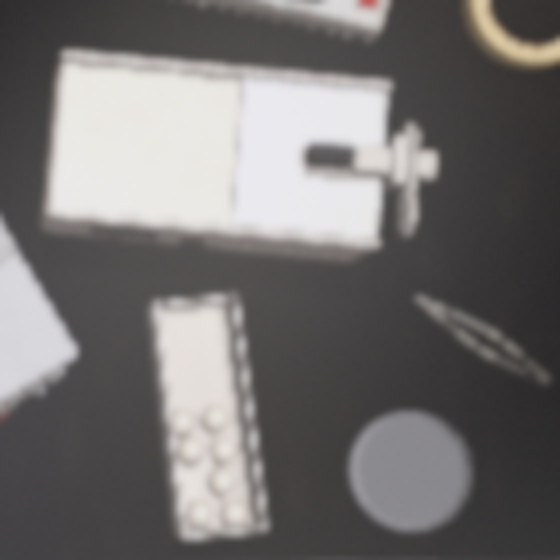

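View pics/sidec.png

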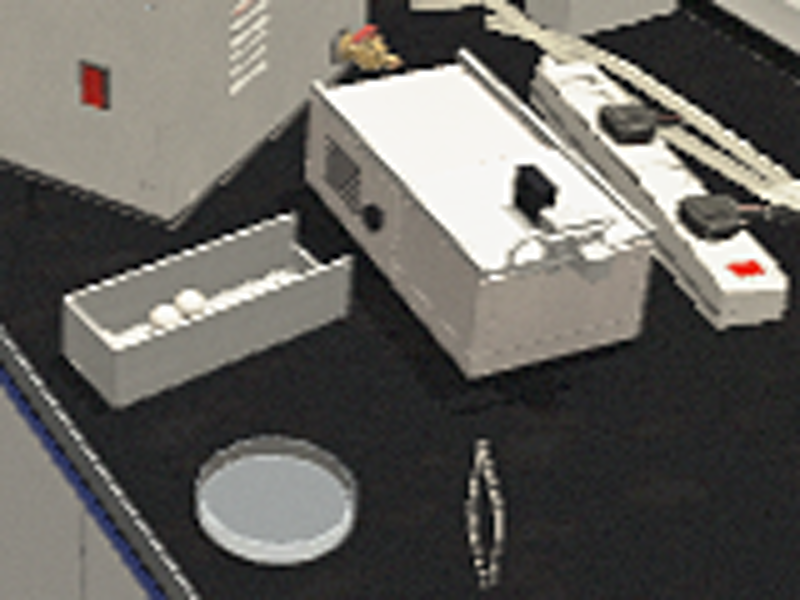

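The top view shows the mill at about (407,168), its pull at (432,169) and the clip at (452,170). The trough is at (402,235), with about 7 balls at its near end, and the petri dish is at (452,248). The side view agrees.

```bash
sed -i 's/cv2.minAreaRect(np.asarray(pts,np.float32)\[:,:2\])/cv2.minAreaRect(np.ascontiguousarray(np.asarray(pts)[:,:2],dtype=np.float32))/' h.py
python3 - <<'E'
from h import *
np.set_printoptions(suppress=True,precision=1)
s=np.load("top0.npz")
P=cloud(s)
def comp(n_,box,lo,hi,mn=10):
    x0,y0,x1,y1=box; q=P[y0:y1,x0:x1]; m=((q[...,2]>lo)&(q[...,2]<hi)).astype(np.uint8)
    n,l,st,c=cv2.connectedComponentsWithStats(m)
    for i in range(1,n):
        if st[i,4]>mn:
            a=q[l==i]; r=rect(a); print(n_,"n",st[i,4],"c",np.array(r[0]),"sz",np.array(r[1]),"ang %.1f"%r[2],"z",a[:,2].min(),a[:,2].max(),"med",np.median(a,0))
comp("tray",(160,190,210,250),3,40)
comp("scoop",(220,215,260,255),12,60);comp("scoopH",(220,215,260,255),60,200)
comp("mill",(350,130,475,200),70,98);comp("pull/clip",(350,130,475,200),98,200)
comp("pull",(350,130,475,200),106,200)
comp("trough",(380,195,425,275),28,60);comp("trough",(380,195,425,275),14,28)
comp("petri",(430,225,475,270),7,30);comp('forc',(450,200,490,230),4,30)
comp("bath",(230,120,380,270),150,300)
comp("bottle",(220,115,275,170),205,230)
save(s,"pics/scoopc.png",(150,180,290,270),5)
E
```

```text
tray n 625 c [434.1 396.9] sz [129.4 100.6] ang 21.3 z 3.0232880452583686 22.519655153753774 med [435.6 398.5   6. ]
scoop n 17 c [403.3 215.2] sz [ 6.3 21.6] ang 71.3 z 26.277574675251344 56.52793278441618 med [403.5 215.8  40.6]
scoop n 15 c [389.3 252.6] sz [ 1.8 24.8] ang 71.7 z 13.96522535345457 34.20047107298046 med [389.3 252.7  24.8]
scoop n 24 c [382.2 204.3] sz [ 6.1 36.3] ang 83.3 z 12.63408082538831 34.65390397880992 med [384.1 205.1  27.2]
scoopH n 68 c [405.4 222.6] sz [16.  21.8] ang 79.8 z 60.30078707524012 110.6732018413336 med [405.1 219.  102.2]
mill n 3366 c [ 572.8 -278.3] sz [256.  123.5] ang 83.5 z 70.07246797103426 97.80722722067685 med [ 574.4 -268.    82.3]
pull/clip n 270 c [ 561.1 -383. ] sz [91.8 68.1] ang 50.4 z 98.31595540497892 121.59965168479835 med [ 560.1 -389.8  109.8]
pull/clip n 26 c [ 474.3 -113.2] sz [18.5 15.8] ang 89.0 z 194.68702506246314 199.59883210605312 med [ 472.1 -114.5  198.4]
pull n 105 c [ 542.9 -401.5] sz [70.1 27.1] ang 13.6 z 106.06171364122156 121.574119634412 med [ 553.9 -397.1  112.9]
pull n 61 c [ 564.9 -345.5] sz [30.9 15.1]
[... 1277 characters left out ...]
petri n 36 c [ 339.2 -449.5] sz [25.6 78. ] ang 89.5 z 7.0532641005013375 17.346024938896335 med [ 343.3 -456.5   13.1]
petri n 13 c [ 317.7 -384.1] sz [35.7  4.4] ang 31.7 z 8.809685555248734 14.931469863901611 med [ 315.8 -383.4   11.4]
bath n 679 c [634.  184.9] sz [67.1 78.7] ang 44.0 z 151.44656566878098 220.49235112568863 med [628.3 181.1 195. ]
bath n 8284 c [477.   24.7] sz [293. 248.] ang 29.9 z 150.12344248527234 215.37221951531387 med [456.2  12.9 198.6]
bottle n 302 c [637.6 190.1] sz [51.8 50.5] ang 87.2 z 205.48745627020935 220.49235112568863 med [637.1 188.8 214.9]
bottle n 11 c [562.5 134.2] sz [ 8.  18.8] ang 7.2 z 205.0023426962032 209.09381744030566 med [562.5 133.3 206. ]
```

View pics/scoopc.png

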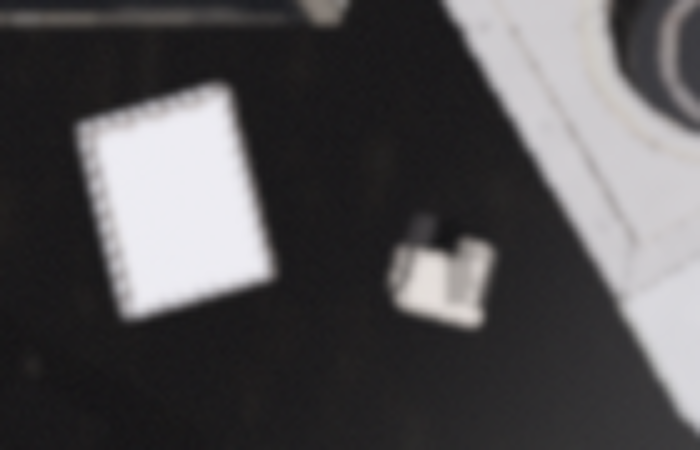

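```bash
python3 - <<'E'
from h import *
np.set_printoptions(suppress=True,precision=1)
s=np.load("top0.npz"); P=cloud(s); hsv=cv2.cvtColor(s["pixels"],cv2.COLOR_RGB2HSV)
def mask(name,box,h,vlo,vhi=256,k=1):
    x0,y0,x1,y1=box; m=np.zeros((400,640),np.uint8); v=hsv[...,2]; m[y0:y1,x0:x1]=((v>=vlo)&(v<vhi))[y0:y1,x0:x1]
    n,l,st,c=cv2.connectedComponentsWithStats(m); i=1+np.argmax(st[1:,4])
    vv,uu=np.nonzero(l==i); r=rect(plane(s,np.c_[uu,vv],h)); print(name,len(uu),np.array(r[0]),np.array(r[1]),"%.1f"%r[2])
mask("tray",(160,190,210,250),10,120)
mask("troughrim",(380,195,425,275),40,110)
mask("mill",(350,130,475,200),82,130)
mask("scoop",(220,215,260,255),10,100)
# line fits for mill yaw: depth points of mill top
q=P[130:200,350:475].reshape(-1,3); q=q[(q[:,2]>74)&(q[:,2]<95)]
for phi in np.radians([-4,-5,-5.5,-6,-6.5,-7,-8]):
    ex=np.array([np.cos(phi),np.sin(phi)]); ey=np.array([-np.sin(phi),np.cos(phi)])
    a=q[:,:2]@ex; b=q[:,:2]@ey; print("%.1f"%np.degrees(phi),np.percentile(a,[0.5,1,99,99.5]),np.percentile(b,[.5,1,99,99.5]), "sharp",np.percentile(a,99.5)-np.percentile(a,.5))
# clip loop / leg points
phi=np.radians(-6); M=np.array([[np.cos(phi),np.sin(phi)],[-np.sin(phi),np.cos(phi)]])
q=P[140:200,440:475].reshape(-1,3); q=q[q[:,2]>50]; L=(q[:,:2]-[564.9,-345.5])@M.T
o=np.argsort(L[:,0]); print(np.c_[L,q[:,2]][o][::2])
# scoop
q=P[215:255,220:260].reshape(-1,3)
h=q[q[:,2]>95]; print("handle top",h.mean(0),len(h),rect(h))
uv=np.argwhere(hsv[215:255,220:260,2]>=100)[:,::-1]+[220,215]; p=plane(s,uv,10)
save(s,"pics/sc2.png",(225,218,255,250),16)
# dump z grid
print(np.round(P[220:248:2,228:252:2,2]).astype(int)); print(proj(s,[[405,221,106],[405,221,26]]))
E
```

```text
tray 1272 [432.8 397.1] [126.9  96.3] 15.8
troughrim 1445 [ 380.9 -263.3] [183.   70.3] 5.4
mill 3800 [ 571.  -288.5] [282.8 131.4] 83.5
scoop 273 [382.5 232.8] [59.6 52.5] 80.2
-4.0 [527.1 528.1 652.2 653.2] [-357.6 -348.4 -112.3 -110.9] sharp 126.1110600866134
-5.0 [532.4 533.1 655.  656.1] [-347.6 -337.6 -101.7 -100.7] sharp 123.71277702410009
-5.5 [535.  535.6 656.6 657.4] [-342.6 -332.2  -96.6  -95.6] sharp 122.46560479375898
-6.0 [537.4 537.7 658.4 659.1] [-337.6 -326.9  -91.5  -90.1] sharp 121.74219763303631
-6.5 [539.5 539.8 660.2 661.1] [-332.5 -321.6  -86.4  -84.7] sharp 121.55192174441686
-7.0 [541.  541.5 662.1 662.9] [-327.4 -316.5  -81.   -79.5] sharp 121.87073441856478
-8.0 [543.1 544.2 665.8 667.1] [-317.1 -306.4  -70.5  -69. ] sharp 123.99766783263397
[[-267.2  271.1 1318.2]
 [-267.2  271.1 1318.2]
 [-267.2  271.1 1318.2]
 [-267.2  271.1 1318.2]
 [ -61.8  -38.7   91.3]
 [ -61.2  -37.1   86.2]
 [ -61.1  -34.8   84.1]
 [ -60.9  -37.2   63.3]
 [ -60.5  -40.2   62.9]
 [ -59.   -33.4   88.9]
 [ -58.6  -41.5   91. ]
 [ -56.6  -29.9   90.7]
 [ -55.3  -36.8   86. ]
 [ -53.6 
[... 5382 characters left out ...]
07   87   65   34    4    1    2   -4]
 [  -4    5  103  106  105   80   57   26    1    1   -2   -1]
 [  -2   34   11    3   97   73   44    2    3   -1   18    1]
 [   0   29    5    3   -3    3    0    5    0   33    1    2]
 [  -5   24    3    8    6    1    6    1    4   32   -2   -3]
 [  -1   14   -2    1    4    2   -2    2    3 1318   -1    5]
 [   4    3    8    2    1    0    0   -1    1   13   -1   -4]
 [   1    0    7    0   -1   -2    5    3   33    0    4   -3]
 [   1    1   -4   -2   -2    1    4    0   -1    1   -1    1]
 [  -3    6   -1   -1    2    2    1    2   -5    0   -1    2]
 [  -2    0    3   -3    1   -1   -2    1   -4   -3    0   -8]]
[[234.6 226. ]
 [240.4 227.6]]
```

View pics/sc2.png

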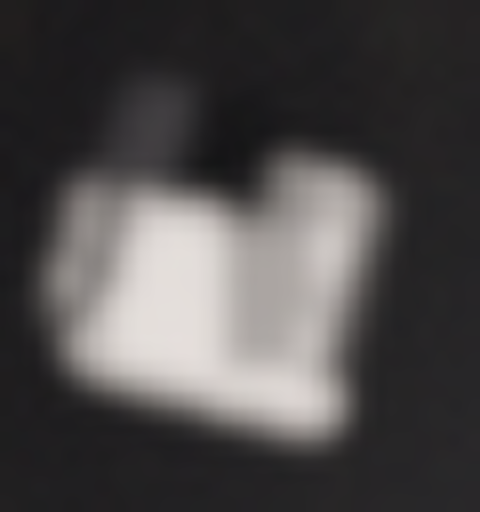

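```bash
cat >> h.py <<'E'
PHI=np.radians(-6.2); EX=np.array([np.cos(PHI),np.sin(PHI),0]); EY=np.array([-np.sin(PHI),np.cos(PHI),0])
PULL=np.array([564.9,-345.5,0.]); MILL=PULL+68*EY
def mill(x,y,z): return MILL+x*EX+y*EY+[0,0,z]
TA=np.radians(5.2); TX=np.array([np.cos(TA),np.sin(TA),0]); TY=np.array([-np.sin(TA),np.cos(TA),0])
TR=np.array([382.0,-263.6,0])-5.5*TX
def tr(x,y,z): return TR+x*TX+y*TY+[0,0,z]
def down(a,tilt=0.,sign=1):
    """tool y along world yaw a (rad); tilt about that axis: + leans tool top toward the -x of yaw a-90"""
    y=np.array([np.cos(a),np.sin(a),0])*sign; z=np.array([0,0,-1.])
    m=np.c_[np.cross(y,z),y,z]
    ax=np.array([np.cos(a),np.sin(a),0])
    return (R.from_rotvec(ax*tilt)*R.from_matrix(m)).as_quat()
def best(pos,a,tilt=0.):
    q0=np.array(status.get_state()["joint_pos"]); c=[]
    for sg in(1,-1):
        j=planner.solve_ik(list(pos),list(down(a,tilt,sg)))
        if j is not None: c.append((np.abs(np.array(j)-q0).max(),sg,np.round(j,2)))
    return sorted(c,key=lambda t:t[0])
def st(msg=""):
    s=status.get_state(); print(msg,"t%.1f"%s["time"],"tcp",np.round(s["tool_pos"],1),"w%.1f"%s["grip_width"],"gf%.1f"%s["grasp_force"],"F",np.round(s["wrist_force"],1)); return s
E
python3 - <<'E'
from h import *
s=np.load("top0.npz"); P=cloud(s); q=P[218:236,228:246].reshape(-1,3); h=q[(q[:,2]>96)&(q[:,2]<115)]; print("handle",h.mean(0),len(h),rect(h))
p=mill(-38,-124,350); a=PHI+np.pi/2; print(mill(0,0,0),p)
ctrl.servo_line([299,605,400]); 
for o in best(p,a): print(o)
tray=np.array([433,397,330]); print(best(tray,np.radians(14)+np.pi/2)); print("scoop",best([405,220,200],np.radians(80)))
print("trough",best(tr(-40,0,100),TA+np.pi/2),best(tr(-40,0,100),TA+np.pi/2,0.4),best(tr(-40,0,100),TA+np.pi/2,-0.4))
print("pull",best(mill(0,-68,150),PHI),best(mill(0,62,150),PHI))
print(best(mill(-30,-55,150),PHI+np.pi/2,.9),best(mill(-30,-55,150),PHI+np.pi/2,-.9))
E
```

```text
handle [405.21101252 222.20541747 104.20860162] 47 ((405.44183349609375, 222.56356811523438), (16.03268814086914, 21.8056697845459), 79.78614044189453)
[ 572.24395619 -277.89773445    0.        ] [ 521.07429945 -397.06847847  350.        ]
(np.float64(1.7640682919740422), -1, array([-0.69,  0.07,  1.3 , -0.  ,  1.77,  0.99]))
(np.float64(2.114644930258302), 1, array([-0.69,  0.07,  1.3 , -0.  ,  1.77, -2.15]))
[(np.float64(1.078488191364771), 1, array([ 0.7 , -0.08,  1.49, -0.  ,  1.74, -1.12])), (np.float64(2.063104462225021), -1, array([ 0.7 , -0.08,  1.49, -0.  ,  1.74,  2.03]))]
scoop [(np.float64(0.9159796220370636), 1, array([ 0.44, -0.36,  1.92, -0.  ,  1.58, -0.95])), (np.float64(2.2256130315527285), -1, array([ 0.44, -0.36,  1.92, -0.  ,  1.58,  2.19]))]
trough [(np.float64(1.8050900810223975), -1, array([-0.73, -0.38,  2.1 , -0.  ,  1.42,  0.75])), (np.float64(2.3546342540340106), 1, array([-0.73, -0.38,  2.1 , -0.  ,  1.42, -2.39]))] [(np.float64(1.6439345534787755), -1, array([-0.57, -0.15,  1.95, -0.24,  1.65,  0.93])), (np.float64(2.174125526023044), 1, array([-0.57, -0
[... 227 characters left out ...]
t64(1.6614185195286795), 1, array([-0.59,  0.12,  1.57, -0.  ,  1.45, -0.48])), (np.float64(2.7003938225717503), -1, array([-0.59,  0.12,  1.57, -0.  ,  1.45,  2.66]))] [(np.float64(1.4727531535557326), 1, array([-0.4 ,  0.03,  1.67, -0.  ,  1.45, -0.29])), (np.float64(2.8890591885446977), -1, array([-0.4 ,  0.03,  1.67, -0.  ,  1.45,  2.85]))]
[(np.float64(1.539031484683571), -1, array([-0.47,  0.56,  1.2 , -0.35,  2.22,  1.13])), (np.float64(1.9781921026669524), 1, array([-0.47,  0.56,  1.2 , -0.35,  2.22, -2.02]))] [(np.float64(1.9081606837762943), -1, array([-0.83, -0.31,  2.15,  0.87,  0.75,  0.36])), (np.float64(2.748193495739266), 1, array([-0.83, -0.31,  2.15,  0.87,  0.75, -2.79]))]
```

```bash
python3 - <<'E'
from h import *
a=PHI+np.pi/2; q=down(a,0,-1)
p=mill(-39,-124,0)
ctrl.move_pose(list(p+[0,0,300]),list(q)); 
ctrl.servo_line(list(p+[0,0,160]),vel=250); ctrl.servo_line(list(p+[0,0,95]),vel=80,force_limit=15)
st("pre"); fingers.grab(20); st("grab")
t=optics.snapshot("side"); save(t,"pics/g1.png",(330,170,470,290),5)
E
```

```text
pre t6.6 tcp [ 520.3 -397.1   95.6] w85.3 gf0.0 F [ 0.6 -0.6  0.2]
grab t7.3 tcp [ 520.1 -397.    95.1] w4.2 gf21.5 F [ 0.2 -0.5 -0.4]
```

View pics/g1.png

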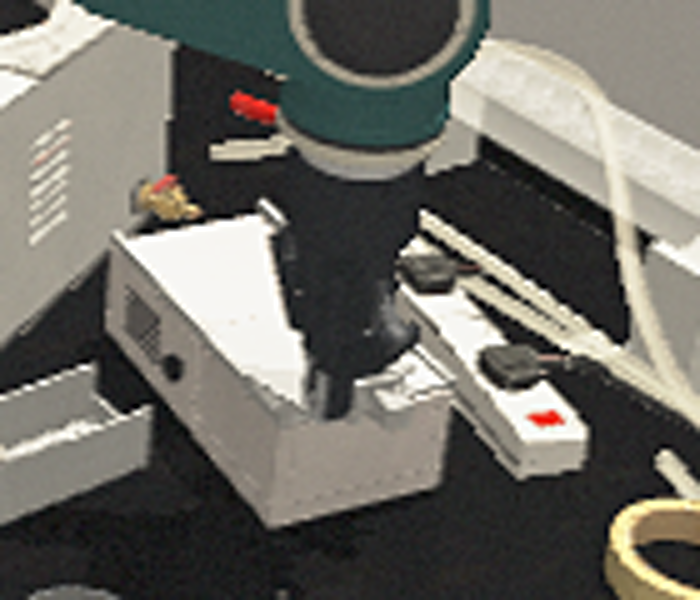

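The clip's loop is held between the pads (gap 4.2 mm), and the side view shows the fingers at about (325,390) in the crop, clear of the cover.

```bash
python3 - <<'E'
from h import *
fingers.grab(50); p=mill(-39,-124,0); z=status.get_state()["tool_pos"][2]
print(ctrl.servo_line(list(p-65*EX+[0,0,z]),vel=80,force_limit=25)); st("drawn")
ctrl.servo_line(list(p-65*EX+[0,0,340]),vel=250)
ta=np.radians(14.5); c=np.array([433,397,0])-27*np.array([np.cos(ta),np.sin(ta),0])
q=list(down(ta+np.pi/2,0,-1))
ctrl.move_pose(list(c+[0,0,340]),q); st("above tray")
ctrl.servo_line(list(c+[0,0,60]),vel=250); ctrl.servo_line(list(c+[0,0,20]),vel=60,force_limit=8); st("low")
fingers.release(); ctrl.servo_line(list(c+[0,0,200]),vel=250); ctrl.servo_line([433,560,330],vel=300); st()
t=optics.snapshot("top"); save(t,"pics/t1.png",(150,180,270,270),5)
# mill crop for check
P=cloud(t); q=P[218:240,225:246].reshape(-1,3); h=q[(q[:,2]>96)&(q[:,2]<115)]; print("handle",h.mean(0),len(h),rect(h))
E
```

```text
False
drawn t8.6 tcp [ 455.7 -390.    95.2] w3.5 gf48.9 F [-0.7  0.5 -0.3]
above tray t12.5 tcp [407.3 389.8 340. ] w3.7 gf48.9 F [ 0.3 -0.7 -0.6]
low t14.5 tcp [407.  390.4  20.2] w3.3 gf48.9 F [-0.1  0.5  0.1]
 t17.0 tcp [432.9 559.4 328.1] w85.2 gf0.0 F [-0.5  0.5  0.1]
handle [405.6396219  222.55764808 104.73691477] 44 ((405.6004638671875, 223.16018676757812), (15.934431076049805, 21.32464599609375), 75.53980255126953)
```

View pics/t1.png

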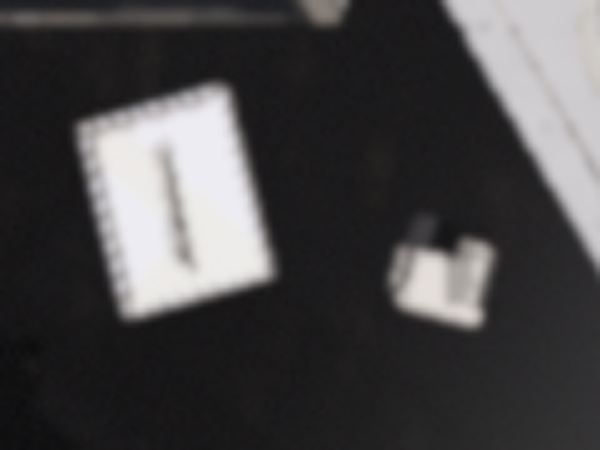

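The clip lies in the tray at about (180,205) in the crop, and the scoop hasn't moved. Next is the cover.

```bash
python3 - <<'E'
from h import *
q=list(down(PHI,0,1)); p=PULL+[0,0,0]
ctrl.servo_line([433,480,380],vel=300)
ctrl.move_pose(list(p+[0,0,330]),q); st("above")
ctrl.servo_line(list(p+[0,0,160]),vel=250); ctrl.servo_line(list(p+[0,0,95]),vel=80,force_limit=15)
fingers.grab(60); st("grab")
print(ctrl.servo_line(list(p+130*EY+[0,0,95]),vel=80,force_limit=35)); st("slid")
fingers.release(); ctrl.servo_line(list(p+130*EY+[0,0,330]),vel=250)
ctrl.move_pose([433,400,380],list(down(np.radians(80),0,1))); st()
t=optics.snapshot("top"); np.savez("t2.npz",**t); save(t,"pics/t2.png",(350,130,490,270),4)
P=cloud(t); q=P[130:200,350:475].reshape(-1,3); h=q[(q[:,2]>107)&(q[:,2]<125)]; print("pull",(rect(h)),len(h))
q=P[218:240,225:246].reshape(-1,3); h=q[(q[:,2]>96)&(q[:,2]<115)]; print("handle",h.mean(0),len(h),rect(h))
E
```

```text
above t20.5 tcp [ 565.2 -345.   330. ] w85.2 gf0.0 F [ 0.3  0.3 -0.2]
grab t22.9 tcp [ 565.8 -345.6   95.4] w12.4 gf61.8 F [ 8.2 -1.3 -0.4]
False
slid t24.7 tcp [ 580.4 -217.    95.4] w12.6 gf61.0 F [17.2 -8.  -5.8]
 t28.8 tcp [433.5 399.4 379.9] w85.4 gf0.0 F [ 0.9 -0.4  0.9]
pull ((574.8240966796875, -300.87506103515625), (198.93853759765625, 33.433616638183594), 80.52581787109375) 113
handle [405.62434985 222.6629516  105.11280344] 43 ((405.6644287109375, 223.1194610595703), (14.931790351867676, 20.66608238220215), 70.96793365478516)
```

View pics/t2.png

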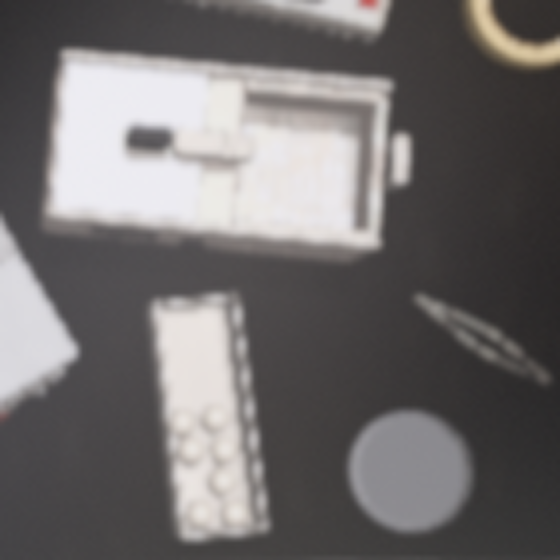

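The chamber is open and empty at about (307,165) in the crop, the pull is at (150,138), and the balls and bystanders haven't moved. Now I'll fetch the scoop.

```bash
cat >> h.py <<'E'
TCPZ=58.0
def scoop_go(W,piv,yaw,tilt,vel=100,fl=None,line=True):
    """put scoop point piv (scoop frame) at world W with given yaw and tilt (+ = lip up)"""
    rot=R.from_euler("z",yaw)*R.from_euler("y",tilt)
    p=np.asarray(W,float)+rot.apply(np.array([25,0,TCPZ])-np.asarray(piv,float)); q=list(down(yaw+np.pi/2,tilt,-1))
    if line: return ctrl.servo_line(list(p),q,vel=vel,force_limit=fl)
    ctrl.move_pose(list(p),q)
LIP=[-20,0,0]; BACK=[26,0,0]
E
python3 - <<'E'
from h import *
y0=np.radians(-11); p=np.array([405.5,222.4,0])
q=list(down(y0+np.pi/2,0,-1))
ctrl.move_pose(list(p+[0,0,300]),q); st("above")
ctrl.servo_line(list(p+[0,0,150]),vel=200); print(ctrl.servo_line(list(p+[0,0,58]),vel=80,force_limit=12)); st("pre")
fingers.grab(90); st("grab")
ctrl.servo_line(list(p+[0,0,340]),vel=200); st("up")
scoop_go(tr(50,0,300),[0,0,0],TA,0,line=False); st("over trough")
t=optics.snapshot("side"); save(t,"pics/s3.png",(240,130,480,310),3.3)
E
```

```text
above t31.3 tcp [405.6 222.5 300.1] w85.6 gf0.0 F [0.8 0.5 0.4]
False
pre t33.5 tcp [405.8 222.5  58.5] w85.3 gf0.0 F [ 1.  -0.3 -0. ]
grab t34.1 tcp [405.4 222.3  57.9] w15.2 gf87.6 F [ 0.1  0.6 -1.1]
up t35.7 tcp [405.3 222.3 338.9] w15.0 gf87.6 F [-0.1  1.4 -2.2]
over trough t37.4 tcp [ 451.5 -256.7  358. ] w14.7 gf87.6 F [ 0.3 -0.1 -1.7]
```

View pics/s3.png

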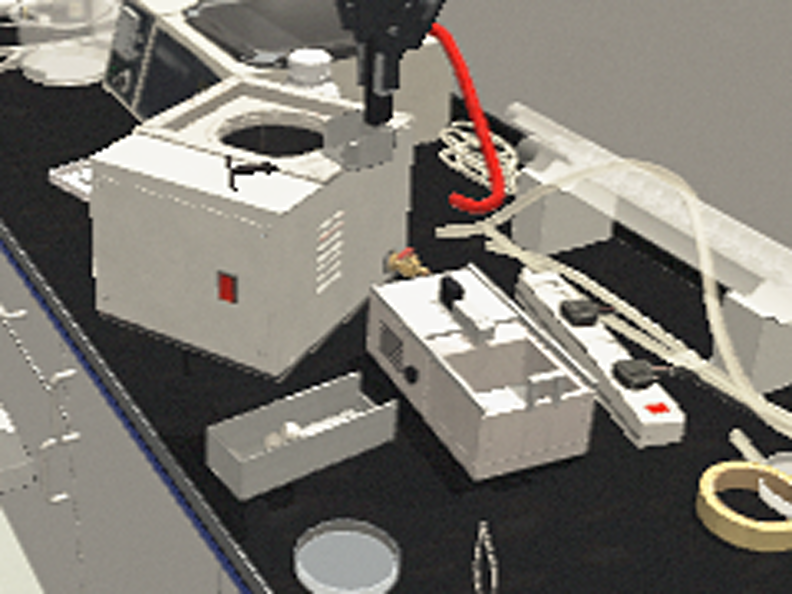

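The scoop hangs level and square in the gripper at about (370,130), mouth towards the robot. I'll lower it into the trough and scoop.

```bash
python3 - <<'E'
from h import *
scoop_go(tr(56,0,60),[0,0,0],TA,0,200)
print(scoop_go(tr(56,0,12),[0,0,0],TA,0,80,8)); st("near floor")
print(scoop_go(tr(56,0,2),[0,0,0],TA,0,25,5)); s=st("floor")
z=s["tool_pos"][2]-58
z=min(max(z,2),6)+.3
print("z",z); scoop_go(tr(56,0,z),[0,0,0],TA,0,30); st()
hit=scoop_go(tr(20,0,z),[0,0,0],TA,0,60,8); st("adv %s"%hit)
x=20
while x>-58:
    x-=6; hit=scoop_go(tr(x,0,z),[0,0,0],TA,0,50,22); 
    F=st(f"x{x} {hit}")["wrist_force"]
    if hit or np.dot(F,TX)>18: break
t=optics.snapshot("side"); save(t,"pics/s4.png",(280,200,380,300),6)
E
```

```text
False
near floor t39.6 tcp [ 457.3 -256.8   70.2] w15.2 gf87.6 F [-1.1 -1.1 -0.1]
True
floor t40.0 tcp [ 457.5 -256.8   60.8] w15.0 gf88.5 F [0.3 0.9 4.3]
z 3.104778532711893
 t40.2 tcp [ 457.1 -256.7   60.9] w14.8 gf87.9 F [ 0.4 -0.5 -0.3]
adv False t41.0 tcp [ 421.4 -260.1   61.3] w15.2 gf87.9 F [-0.5  0.1 -1.3]
x14 False t41.3 tcp [ 415.2 -260.5   61.1] w15.1 gf87.9 F [ 0.3  0.1 -0.7]
x8 False t41.5 tcp [ 409.2 -261.1   61.1] w14.8 gf87.9 F [ 0.1 -0.3 -2. ]
x2 False t41.8 tcp [ 403.1 -261.7   61.1] w15.2 gf87.8 F [ 0.1  0.8 -1.6]
x-4 False t42.1 tcp [ 397.2 -262.2   61.1] w14.9 gf87.8 F [ 0.8 -0.  -0.7]
x-10 False t42.3 tcp [ 391.2 -262.8   61.1] w14.8 gf87.8 F [-0.3  1.3 -1.5]
x-16 False t42.6 tcp [ 385.2 -263.3   61.1] w14.8 gf87.7 F [-0.9 -0.3 -1.2]
x-22 False t42.9 tcp [ 379.3 -263.9   61.1] w14.9 gf87.7 F [-0.6 -0.9 -1.4]
x-28 False t43.1 tcp [ 373.3 -264.4   61.1] w15.0 gf87.7 F [-0.1 -0.6 -2. ]
x-34 False t43.4 tcp [ 368.2 -265.1   61.7] w15.0 gf87.9 F [ 6.7  0.9 -0.2]
x-40 False t43.7 tcp [ 363.5 -265.8   63.1] w15.1 gf88.7 F [13.1  4.7  9.2]
x-46 False t43.9 tcp [ 358.3 -266.8   64.2] w15.4 gf88.4 F [15.3  4.5 18.7]
x-52 False t44.2 tcp [ 352.5 -267.5   65. ] w14.8 gf89.5 F [14.2  6.3 26. ]
x-58 False t44.5 tcp [ 347.2 -268.4   65.6] w15.2 gf89.6 F [18.3  5.6 28.4]
```

View pics/s4.png

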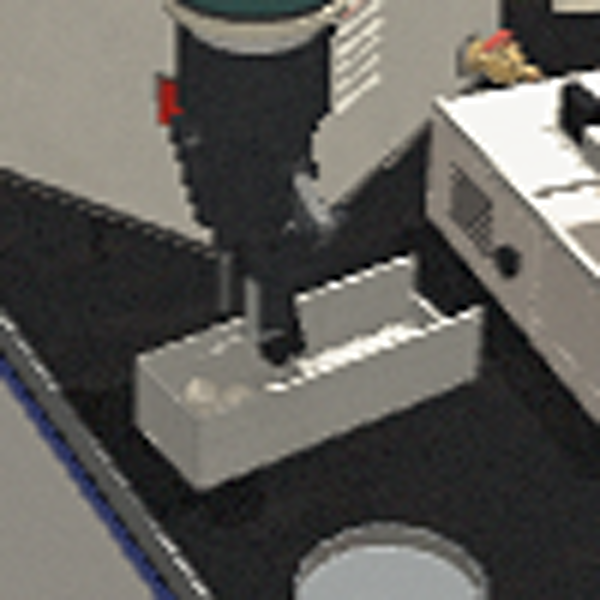

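```bash
cat >> h.py <<'E'
def lift_tilt(x,z=4,end=0.4):
    for k in np.linspace(0,end,6)[1:]: scoop_go(tr(x+26,0,z+2*k/end),BACK,TA,k,60)
    scoop_go(tr(x+26,0,z+50),BACK,TA,end,80); scoop_go(tr(x+30,0,190),BACK,TA,end,150)
E
python3 - <<'E'
from h import *
lift_tilt(-53); st("lifted")
t=optics.snapshot("top"); np.savez("t5.npz",**t); 
u=optics.snapshot("side");a=cv2.resize(t["pixels"][190:280,370:440],None,fx=5,fy=5,interpolation=2);b=cv2.resize(u["pixels"][160:300,270:400],None,fx=3.2,fy=3.2,interpolation=2)
h=max(a.shape[0],b.shape[0]); f=lambda c:np.pad(c,((0,h-c.shape[0]),(0,0),(0,0)))
cv2.imwrite("pics/s5.png",np.hstack([f(a),f(b)])[...,::-1])
E
```

```text
lifted t47.6 tcp [ 375.  -264.1  242.8] w15.2 gf87.9 F [-0.  -1.4 -2.2]
```

View pics/s5.png

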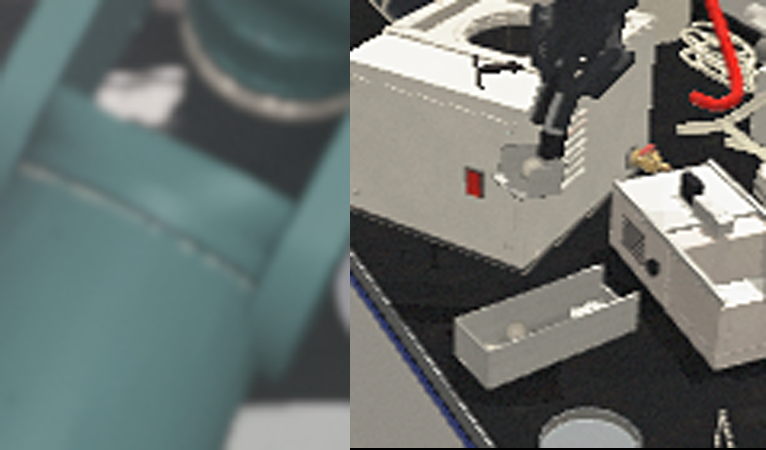

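The scoop holds balls (one visible at (535,165) in the right panel) with its lip up. At least one ball is left in the trough at (515,330). Now pour.

```bash
cat >> h.py <<'E'
def pour():
    Y=-56
    scoop_go(mill(48,Y,190),BACK,PHI,.4,200)
    scoop_go(mill(50,Y,108),BACK,PHI,.4,150)
    for k in (.25,.1,0.): scoop_go(mill(50,Y,106),BACK,PHI,k,60)
    n=10
    for i in range(1,n+1):
        k=-1.0*i/n; scoop_go(mill(4+6*i/n,Y,106-28*i/n),LIP,PHI,k,70)
    ctrl.hold(.4); st("poured")
    scoop_go(mill(10,Y,130),LIP,PHI,-.6,150); scoop_go(mill(0,Y,200),[0,0,0],PHI,0,200)
E
python3 - <<'E'
from h import *
pour(); st("after")
scoop_go(mill(60,90,330),[0,0,0],TA,0,line=False)
t=optics.snapshot("top"); np.savez("t6.npz",**t); save(t,"pics/t6.png",(350,130,490,270),4); st()
E
```

```text
poured t53.8 tcp [ 552.  -332.   147.5] w15.6 gf87.8 F [ 0.1  0.4 -1.3]
after t55.5 tcp [ 590.6 -336.3  256.6] w15.1 gf87.7 F [-1.3 -0.7 -1.2]
 t56.4 tcp [ 665.8 -193.9  386.3] w15.0 gf87.8 F [-1.1  0.1 -2. ]
```

View pics/t6.png

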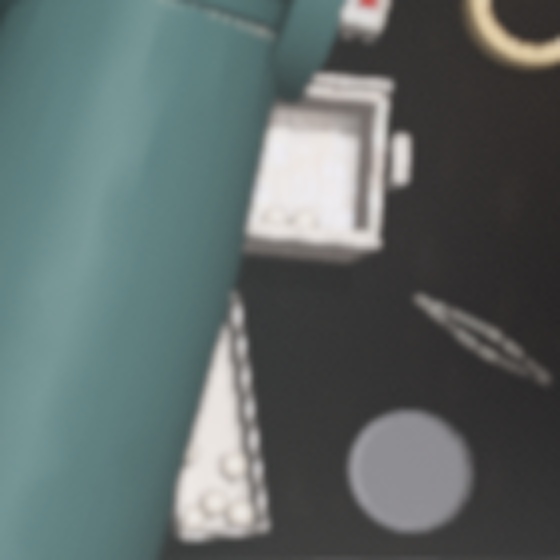

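Two balls show in the chamber at (273,217) and (303,217), and at least three remain in the trough around (225,490). Second scoopful.

```bash
cat >> h.py <<'E'
def dip(xs=-61,fmax=30,y=0):
    scoop_go(tr(56,0,100),[0,0,0],TA,0,250)
    scoop_go(tr(56,0,12),[0,0,0],TA,0,150,8)
    scoop_go(tr(56,0,2),[0,0,0],TA,0,25,5); z=st("floor")["tool_pos"][2]-58; z=min(max(z,2),6)+.2
    scoop_go(tr(56,0,z),[0,0,0],TA,0,30); scoop_go(tr(-10,0,z),[0,0,0],TA,0,80,10)
    x=-10
    while x>xs:
        x=max(x-5,xs); hit=scoop_go(tr(x,y*min(1,(-10-x)/20),z),[0,0,0],TA,0,50,fmax); s=st(f"x{x} {hit}"); F=s["wrist_force"]
        if hit or np.dot(F,TX)>fmax: break
    return np.dot(np.array(s["tool_pos"])-TR,TX)-25
def look(name):
    t=optics.snapshot("top"); np.savez(name+".npz",**t); save(t,f"pics/{name}.png",(350,130,490,270),4)
E
python3 - <<'E'
from h import *
fingers.grab(120)
x=dip(); print("x",x); lift_tilt(max(x,-58)+1); st("lifted")
u=optics.snapshot("side");save(u,"pics/s7.png",(270,160,400,300),4)
E
```

```text
floor t58.7 tcp [ 456.6 -256.5   75.1] w14.6 gf118.4 F [-1.6 -0.1  5.6]
x-15 False t61.1 tcp [ 386.7 -263.2   64.2] w14.2 gf118.6 F [-0.5 -0.4 -1.8]
x-20 False t61.4 tcp [ 381.3 -263.7   64.2] w14.3 gf118.5 F [-0.3  0.  -1.6]
x-25 False t61.6 tcp [ 376.3 -264.2   64.2] w14.5 gf118.5 F [-0.3  0.4 -0.6]
x-30 False t61.9 tcp [ 371.3 -264.6   64.2] w14.4 gf118.5 F [-0.1 -0.3 -1.4]
x-35 False t62.1 tcp [ 366.4 -265.1   64.2] w14.3 gf118.5 F [-0.1  0.6 -2.3]
x-40 False t62.4 tcp [ 361.4 -265.5   64.2] w14.5 gf118.5 F [ 0.  -0.3 -1.3]
x-45 False t62.6 tcp [ 356.4 -265.9   64.2] w14.8 gf118.4 F [-0.8  0.3 -1.8]
x-50 False t62.9 tcp [ 351.5 -266.5   64.3] w14.5 gf118.5 F [-0.2 -0.5 -1.2]
x-55 False t63.1 tcp [ 346.8 -267.1   64.5] w14.8 gf118.8 F [ 2.  -1.4 -1.1]
x-60 False t63.4 tcp [ 341.3 -267.1   64. ] w14.4 gf118.6 F [ 1.3 -0.7 -0.8]
x-61 False t63.6 tcp [ 340.6 -267.2   64. ] w14.3 gf118.6 F [ 0.4 -0.3 -1.6]
x -61.04930411411267
lifted t66.7 tcp [ 371.  -264.4  242.7] w14.6 gf118.6 F [ 0.2  0.3 -1.5]
```

View pics/s7.png

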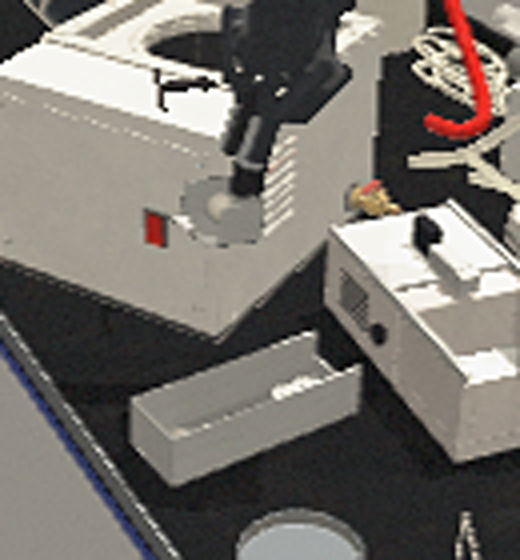

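A ball is visible in the scoop at (220,205), and the trough's near end looks almost empty. Pour, then check with a clear view.

```bash
python3 - <<'E'
from h import *
pour(); scoop_go([560,-20,330],[0,0,0],TA,0,line=False); st("aside")
look("t8")
u=optics.snapshot("side"); np.savez("s8.npz",**u)
cv2.imwrite("pics/s8.png",cv2.resize(u["pixels"][80:200,300:440],None,fx=4,fy=4,interpolation=2)[...,::-1])
E
```

```text
poured t72.9 tcp [ 552.  -332.   147.6] w14.6 gf118.8 F [ 0.3  0.9 -1.5]
aside t75.8 tcp [585.  -18.6 387.2] w14.7 gf118.7 F [-0.1  0.1 -1. ]
```

View pics/t8.png

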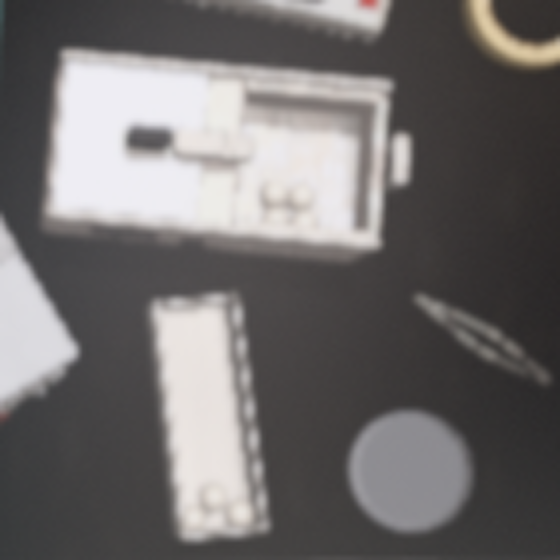

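Two balls remain in the trough at (213,495) and (238,513), and the chamber has the rest. That is my last picture, since I have now viewed 15, one over the limit of 14. From here I'll work from the depth data.

```bash
cat >> h.py <<'E'
def balls(t):
    P=cloud(t); out={}
    for n,O,A,B,xr,yr,z0 in(("trough",TR,TX,TY,(-79,89),(-27,27),3),("chamber",MILL,EX,EY,(-48,48),(-103,-8),24)):
        L=np.stack([(P-O)@A,(P-O)@B,P[...,2]],-1)
        m=(L[...,0]>xr[0])&(L[...,0]<xr[1])&(L[...,1]>yr[0])&(L[...,1]<yr[1])&(L[...,2]>z0+13)&(L[...,2]<z0+30)
        if n=="chamber": pass
        k,l,sts,c=cv2.connectedComponentsWithStats(m.astype(np.uint8),connectivity=4)
        out[n]=[(sts[i,4],np.round(L[l==i].mean(0)),np.round(np.ptp(L[l==i],0))) for i in range(1,k) if sts[i,4]>4]
    for n in out:
        for o in out[n]: print(n,o[0],o[1],o[2])
    return out
E
python3 - <<'E'
from h import *
np.set_printoptions(suppress=True,precision=1)
for n in("t2","t8"): print(n); balls(np.load(n+".npz"))
u=np.load("s8.npz"); P=cloud(u); O=np.array([560,-20,330.])
L=np.stack([(P-O)@TX,(P-O)@TY,P[...,2]-330],-1).reshape(-1,3)
m=(np.abs(L[:,0])<60)&(np.abs(L[:,1])<45)&(L[:,2]>-30)&(L[:,2]<45); q=L[m]
r=q[q[:,1]<-17]
for x in range(-40,50,5):
    w=r[(r[:,0]>=x)&(r[:,0]<x+5)]
    if len(w)>2: print(x,len(w),"zmin,max",np.percentile(w[:,2],[3,97]),"y",np.median(w[:,1]))
print(len(q),q.min(0),q.max(0))
E
```

```text
t2
trough 22 [ 4. -9. 21.] [15. 15.  7.]
trough 24 [ 4. 17. 21.] [16. 16.  9.]
trough 27 [-18.  12.  20.] [16. 16. 10.]
trough 24 [-22. -13.  21.] [16. 16.  8.]
trough 30 [-44.  -8.  20.] [15. 16. 10.]
trough 30 [-66.  12.  20.] [16. 16.  9.]
trough 29 [-69. -14.  20.] [16. 16.  8.]
t8
trough 30 [-55.   1.  20.] [15. 18.  9.]
trough 28 [-69. -17.  21.] [16. 15.  9.]
trough 24 [-69.  18.  20.] [18. 14. 10.]
chamber 68 [-24. -57.  41.] [29. 37. 10.]
chamber 18 [-37. -45.  42.] [10. 15. 10.]
0 3 zmin,max [-2.4  0.3] y -22.104063428364906
5 8 zmin,max [-1.8 25.5] y -26.854024556926433
10 15 zmin,max [ 0.6 28.7] y -25.401363242046305
15 10 zmin,max [ 0.1 29.2] y -26.622394055801053
20 12 zmin,max [ 4.1 29.6] y -26.80770948090484
25 9 zmin,max [ 6.3 32.5] y -27.461205420610643
30 11 zmin,max [ 6.3 31.2] y -26.071165381327045
35 12 zmin,max [ 8.7 36.1] y -27.75553100930063
40 5 zmin,max [ 5.9 23.7] y -26.95812511498254
230 [  0.3 -31.8  -3.1] [48.4 25.6 44.1]
```

There are 7 balls, 4 in the chamber and 3 in the trough. The side depth shows the scoop slipped in the grip, about 0.22–0.28 rad lip-down. I'll stand it on the worktop and regrip it square.

```bash
python3 - <<'E'
from h import *
G=[25,0,76.7]; yw=np.radians(-10); W=np.array([405,225,0.])
scoop_go(W+[0,0,380],G,yw,.24,line=False)
scoop_go(W+[0,0,110],G,yw,.24,200); print(scoop_go(W+[0,0,74],G,yw,.24,40,5)); s=st("touch")
p=np.array(s["tool_pos"]); 
print(ctrl.servo_line(list(p-[0,0,3]),vel=20,force_limit=12)); st("press")
fingers.release(); ctrl.hold(.3)
scoop_go(W+[0,0,76.7],G,yw,0,80); st("vertical")
scoop_go(W+[0,0,200],G,yw,0,200); scoop_go([405,400,300],G,yw,0,300)
t=optics.snapshot("top"); np.savez("t9.npz",**t); P=cloud(t); 
q=P[215:245,222:250].reshape(-1,3); h=q[(q[:,2]>92)&(q[:,2]<120)]; print("handle",h.mean(0),len(h),rect(h))
q=P[215:255,220:262].reshape(-1,3); h=q[(q[:,2]>14)&(q[:,2]<40)]; print("pan",rect(h),len(h),h[:,2].max())
q=P[190:250,160:210].reshape(-1,3); h=q[(q[:,2]>9)&(q[:,2]<40)&(np.hypot(q[:,0]-433,q[:,1]-397)<36)]; print("clip pts",len(h),h.mean(0) if len(h) else 0, h[:,2].max() if len(h) else 0)
E
```

```text
False
touch t79.6 tcp [400.8 225.8  56.1] w14.4 gf118.7 F [-0.5  0.  -1.4]
True
press t79.8 tcp [401.2 226.1  54. ] w14.5 gf119.8 F [-0.1  1.1  6.9]
vertical t81.2 tcp [404.4 225.4  58.4] w85.3 gf0.0 F [ 0.2 -0.  -0.1]
handle [409.94168055 222.92510963 103.75045541] 48 ((410.43798828125, 224.2582244873047), (17.116012573242188, 21.69720458984375), 80.01605224609375)
pan ((397.7275695800781, 226.73892211914062), (51.38101577758789, 45.48655700683594), 78.7842788696289) 48 36.42309587743762
clip pts 50 [432.93727689 396.11319305  22.19109312] 34.264539061256755
```

```bash
sed -i 's/TCPZ=58.0/TCPZ=50.0/; s/\["tool_pos"\]\[2\]-58;/["tool_pos"][2]-TCPZ;/' h.py
cat >> h.py <<'E'
def dip2(xs=-60,fmax=16):
    for k in (0,):
        scoop_go(tr(50,0,100),[0,0,0],TA,0,250); scoop_go(tr(50,0,12),[0,0,0],TA,0,150,8)
        scoop_go(tr(50,0,2),[0,0,0],TA,0,25,5); z=st("floor")["tool_pos"][2]-TCPZ; z=min(max(z,2),4)+.2
        scoop_go(tr(50,0,z),[0,0,0],TA,0,30); scoop_go(tr(-20,0,z),[0,0,0],TA,0,80,10)
    for y in (0,2,-2,2,-2,0):
        x=-20 if y==0 else max(xx+8,-50)
        while x>xs:
            x=max(x-4,xs); scoop_go(tr(x,y,z),[0,0,0],TA,0,50); s=status.get_state()
            xx=np.dot(np.array(s["tool_pos"])-TR,TX)-25
            if np.dot(s["wrist_force"],TX)>fmax: break
        st(f"y{y} x{x} actual {xx:.1f}")
        if xx<xs+2.5: break
        scoop_go(tr(xx+8,0,z),[0,0,0],TA,0,60)
    return xx
E
python3 - <<'E'
from h import *
yw=np.radians(-10); p=np.array([410.0,223.8,0]); q=list(down(yw+np.pi/2,0,-1))
ctrl.move_pose(list(p+[0,0,250]),q); ctrl.servo_line(list(p+[0,0,120]),vel=200); print(ctrl.servo_line(list(p+[0,0,50.5]),vel=80,force_limit=12))
fingers.grab(120); st("grab")
ctrl.servo_line(list(p+[0,0,340]),vel=250)
scoop_go(tr(50,0,300),[0,0,0],TA,0,line=False)
x=dip2(); print(x); lift_tilt(x+1); st("lifted")
u=optics.snapshot("side"); np.savez("s10.npz",**u)
P=cloud(u); L=np.stack([(P-TR)@TX,(P-TR)@TY,P[...,2]],-1); a=L[(abs(L[...,1])<27)&(L[...,0]>-78)&(L[...,0]<85)&(L[...,2]>12)&(L[...,2]<30)]
print("side-visible ball-height pts in trough",len(a),np.round(a[:6]))
E
```

```text
False
grab t86.0 tcp [410.1 223.8  50.7] w14.8 gf116.8 F [-0.  -0.1  2. ]
floor t91.2 tcp [ 451.7 -257.4   53.7] w14.6 gf117.7 F [1.8 1.1 4.4]
y0 x-60 actual -60.3 t95.0 tcp [ 341.4 -267.3   53.8] w14.7 gf117.1 F [-1.   0.1 -1.3]
-60.309274799874686
lifted t98.0 tcp [ 365.6 -264.9  235.4] w14.6 gf117.1 F [-0.4  0.  -1.3]
side-visible ball-height pts in trough 137 [[77. 26. 28.]
 [80. 26. 27.]
 [83. 25. 26.]
 [71. 25. 27.]
 [75. 24. 26.]
 [52. 26. 29.]]
```

```bash
python3 - <<'E'
from h import *
pour(); scoop_go([560,-20,330],[0,0,0],TA,0,line=False); st("aside")
t=optics.snapshot("top"); np.savez("t11.npz",**t); balls(t)
P=cloud(t); L=np.stack([(P-MILL)@EX,(P-MILL)@EY,P[...,2]],-1)
m=(abs(L[...,0])<49)&(L[...,1]>-104)&(L[...,1]<-6); v,u=np.nonzero(m); 
v0,v1,u0,u1=v.min(),v.max()+1,u.min(),u.max()+1
for r in range(v0,v1): print(" ".join("%3d"%z for z in np.round(P[r,u0:u1,2])))
E
```

```text
poured t104.2 tcp [ 558.7 -332.7  143.2] w14.7 gf117.2 F [-0.5  0.5 -1.5]
aside t107.1 tcp [585.  -18.6 379.2] w14.7 gf117.0 F [ 0.7  0.3 -1. ]
chamber 27 [ -4. -73.  42.] [16. 16.  9.]
chamber 29 [-14. -36.  42.] [15. 19. 10.]
chamber 28 [-29. -56.  42.] [16. 16.  7.]
chamber 15 [-37. -20.  42.] [10. 10.  7.]
chamber 16 [-36. -37.  42.] [11. 13.  8.]
chamber 15 [-37. -76.  42.] [11. 15. 11.]
chamber 16 [-37. -95.  41.] [10. 13.  7.]
 79  79  77  72  73  74  76  78  75  81  80  79  77  74  77  80  81  80  81  82  84  81  75  76  82  85  78  77  79  81  82  81  75
 81  81  79  59  61  58  62  62  65  63  68  69  69  69  69  73  78  72  73  78  80  78  73  82  75  83  81  80  77  80  75  80  83
 79  82  77  45  48  50  51  52  53  55  54  55  56  60  61  64  62  64  63  61  65  68  70  69  66  73  73  72  73  75  82  79  78
 81  82  79  38  38  34  41  38  40  45  43  47  47  44  48  49  48  53  58  52  51  53  61  58  56  63  61  64  62  65  67  67  72
 77  79  79  23  23  26  25  22  26  32  32  31  35  32  32  34  42  36  37  41  43  43  42  52  43  48  50  47  52  54  53  53  56
 7
[... 3395 characters left out ...]
 23  23  25  27  23  24  25  29  40  53
 74  44  47  41  43  35  41  39  45  44  43  28  43  35  40  36  42  36  35  40  36  38  37  24  27  26  38  38  37  21  30  39  50
 77  42  40  40  41  36  41  44  41  45  42  31  17  40  40  40  35  23  34  40  40  48  38  43  24  35  43  43  37  38  21  41  60
 77  79  82  83  76  78  82  81  79  75  72  23  22  25  16  25  30  33  39  45  36  47  37  43  34  39  41  44  42  43  40  44  50
 88  86  94  83  81  81  78  76  77  82  84  84  81  82  85  84  78  78  74  77  82  44  47  39 1318  43  42  41  44  40  39  42  55
 90  90  88  87  88  95  88  89  88  86  92  94  86  87  77  78  79  79  79  75  75  79  77  80  76  79  80  76  79  79  76  44  52
```

All 7 balls are in the chamber and the trough is empty. I'll stand the scoop down and shut the cover.

```bash
python3 - <<'E'
from h import *
yw=np.radians(-10); W=np.array([385,228,0.]); O=[0,0,0]
scoop_go(W+[0,0,300],O,yw,0,line=False); scoop_go(W+[0,0,30],O,yw,0,200)
scoop_go(W+[0,0,6],O,yw,0,60,6); print(scoop_go(W-[0,0,2],O,yw,0,15,4)); s=st("down")
fingers.release(); ctrl.hold(.2); p=np.array(s["tool_pos"]); ctrl.servo_line(list(p+[0,0,120]),vel=80); ctrl.servo_line(list(p+[0,0,320]),vel=250)
q=list(down(PHI,0,1)); c=PULL+130*EY
ctrl.move_pose(list(c+[0,0,330]),q); ctrl.servo_line(list(c+[0,0,160]),vel=250); ctrl.servo_line(list(c+[0,0,95]),vel=80,force_limit=15)
fingers.grab(60); st("grab")
print(ctrl.servo_line(list(PULL-1.5*EY+[0,0,95]),vel=70,force_limit=40)); st("shut")
fingers.release(); ctrl.servo_line(list(PULL+[0,0,330]),vel=250)
ctrl.move_pose([300,600,400],list(down(np.radians(90),0,1))); st("home")
t=optics.snapshot("top"); np.savez("t12.npz",**t); P=cloud(t)
r=P[140:190,350:470].reshape(-1,3); h=r[(r[:,2]>107)&(r[:,2]<125)&(r[:,1]>-372)]; print("pull",rect(h),len(h))
g=P[210:260,215:265].reshape(-1,3); h=g[(g[:,2]>95)&(g[:,2]<120)]; print("handle",h.mean(0),rect(h))
h=g[(g[:,2]>14)&(g[:,2]<40)]; print("pan",rect(h))
q=P[190:250,160:210].reshape(-1,3); h=q[(q[:,2]>9)&(q[:,2]<45)&(np.hypot(q[:,0]-433,q[:,1]-397)<36)]; print("clip",len(h),h.mean(0) if len(h) else 0)
balls(t)
E
```

```text
True
down t110.8 tcp [409.9 223.8  50.7] w14.6 gf117.9 F [-0.2  0.6  5.3]
grab t118.9 tcp [ 580.5 -216.4   95.5] w12.4 gf63.7 F [15.3 -2.3 -3.7]
False
shut t120.9 tcp [ 565.8 -345.7   95.5] w12.3 gf64.8 F [7.  9.9 3.6]
home t126.1 tcp [300.6 599.7 400. ] w85.6 gf0.0 F [-0.1  0.1  0. ]
pull ((564.5289916992188, -349.5380554199219), (41.0323600769043, 14.306805610656738), 80.05345916748047) 59
handle [409.61494448 222.85637949 104.81930179] ((409.83807373046875, 223.31161499023438), (15.016107559204102, 21.1414852142334), 77.13860321044922)
pan ((397.35125732421875, 224.99342346191406), (50.21376419067383, 45.37939453125), 78.83085632324219)
clip 56 [430.64931806 395.61855943  20.77497243]
```

```bash
python3 -c "
from h import *
print(ctrl.finish_job()); st()"
```

```text
the job is handed in; nothing more can be done
None
the job is handed in; nothing more can be done
```

The job is handed in with no verdict shown: all 7 balls are in the chamber, the cover is shut, the clip is in the tray and the scoop is standing upright; I viewed 15 pictures, one over the limit of 14.

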